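# Peel a clean prep tray off a clicked-together nest and hold it out over the cutting board

## Robot

A 7-joint arm with a two-finger parallel gripper is mounted at the origin on the work surface. World frame = base frame: x ahead of the robot, y to its left, z up, the work surface at z = 0. Lengths are in mm, angles in rad, forces in N, time in s.
With the tool pointing down it reaches from about 400 to 750 mm from the base axis. Payload 19.5 kg.
Tool frame: the origin (TCP) lies midway between the tips of the shut fingers; the grasp point (between the pads) lies 19 mm behind it; z points along the fingers, y is the line along which they close (so a half turn about z gives the same grasp; the last joint's range is limited). The gripper opens to 85 mm and grips with 20 to 120 N. Pads are 22 mm wide; open, the fingers measure 114 mm over their backs; the gripper's body (76 mm by 85 mm) begins 54 mm behind the grasp point. The pads swing forward as they close: fully open they stand 13 mm farther back than shut.
Start: joints at [-1.183, 0.707, -0.028, 1.485, 0.022, 0.951, -0.075], TCP at [239.579, 522.678, 194.268] pointing down, gripper open.
Joint ranges: [-2.71, 2.71], [-0.32, 2.16], [-1.57, 1.52], [0, 2.45], [-1.46, 4.6], [0, 2.02], [-2.83, 2.83]. Speed limits (rad/s): [1.89, 1.89, 2.57, 2.57, 3.01, 3.01, 3.01].

## Interface

Orientations are given as a 3x3 rotation matrix whose columns are the frame's x, y, z axes.
In Python, from bench import robot gives the robot as it stands.
- The arm moves only by the tool carry_out, never from a script. Its argument "rows" is a list of rows, each an object of numbers: "x", "y", "z": the shift along the tool's x, y, z as a fraction of full scale; "spin": the turn about the tool's z as a fraction of full scale. A call has exactly 8 rows; each row is the pose to reach, as a shift and turn from the pose commanded when the call began, along the tool's axes at that moment; what a row does not reach only later rows make up. Full scale, the value 1, is 0.5 m for a shift and pi/2 rad for a turn. A row lasts 1/12 s, in which the tool goes at most 41.7 mm and 7.16 degrees, less where a joint would pass 70% of its speed; a pose out of reach is approached as far as the arm can. A call with a number of a shift or a turn outside -1 to 1 is refused whole. A call with a gripper value outside its range is refused whole. "jaw" is the opening, from -1 (shut) to 1 (fully open), so that 0 is half open, set as the call begins (left out, the last holds). The fingers move at their own pace and stop on an object; "grip_force" is the grip in N (left out, the last holds). Time passes only in rows, so rows that repeat a pose let the fingers close, or fill a call up. It gives the time, the measured TCP pose, the force, the opening and the grip force at its end, in the units of the state.
- robot.read_state(): the state, without advancing time (a new reading comes with each control period).
- robot.snapshot(name): name is "side" or "top" or "wrist"; returns the picture (384x512x3 uint8, red, green, blue); there is no depth.
- robot.get_calibration(name): a dict with "fx", "fy", "cx", "cy" (pixels), "distortion" ([k1, k2, p1, p2, k3] as OpenCV has them; the pictures are not rectified), "R" (3x3) and "t" (3): a world point X has camera coordinates R X + t. Camera axes: x right, y down, z forward; pixel columns grow to the right and rows downward; lengths in mm; the calibration is good to about 2 mm. A picture is of the moment at which its call begins: read the wrist's pose just before it. get_calibration takes no time and is no camera call; for the wrist camera it gives the pose at the moment of the call.
- robot.sign_off(): hands the job in; it is judged then, once.
Trained networks look in the newest picture that a camera, given by its name, has taken for a name from the list of things; names that differ only in an ending like _2 or _b are one class to them, and where a whole thing is asked for, a point or a joint stands for the part that bears it (a point fixed in the world has none). Each returns a list of dicts, best first, with "p" (0 to 1); they miss things now and then, are a little off and sometimes report something else, mostly with a low value. They report only what shows in the picture. A call takes as long as a camera call.
- robot.spot_in(name, camera): "location" ([x, y, z] in mm, in the coordinates of the camera as it stood for that picture, good to about 4 mm: the middle of the surface that is visible of it).
- robot.trace(name, camera): "pixels" (384x512 bool, what is visible of it).
The state is a dict: "time": time; "joint_positions": joint angles; "joint_vel": joint speeds; "joint_efforts": joint torques, N m; "ee_pos": TCP position; "tcp_rot": TCP orientation; "force": force on the tool from outside, world axes, zero at the start; "wrist_torque": the same for the moment, N m; "grip_width": finger opening in mm; "finger_force": force on a finger pad.
Only numpy, scipy, OpenCV 4.12 (cv2) and the standard library are available. Lean on these libraries where they do the work, as an engineer would, in place of code of your own. Each camera call takes 0.05 s, during which the arm holds its last target. There are 200 camera calls.

## Task

Five identical empty plastic prep trays stand nested on the worktop and click fast to one another at the corners. Peel the top tray off by raising one of its corners well up first, with the opposite corner still down on the nest, so that the other four trays stay standing where they are and nothing else is disturbed. Then lift it clear and finish while still holding it in the gripper, level and open side up, about 10 cm above the middle of the cutting board, ready to be filled: do not put it down or let go.

Things in the scene. Friction and masses are not known exactly. Their poses are not given: they have to be found in the camera images.
- top_tray_center (a point): Centre of the uppermost tray: loose, stiff off-white plastic, about 120 g, open upwards, 200 mm along its x, 150 mm along its y, 40 mm high, corners clipped at 45 degrees (30 mm legs). The point is 20 mm above its underside, 20 mm below the top of its rim; z points out of the open side. Its top 16 mm is a rim bar 10 mm thick, upright inside and out; 13 mm below the rim's top a 4 mm ledge runs round inside it.
- top_tray_corner1 (a point): Middle of the top face of the top tray's rim at its +x +y clipped corner: x +81, y +56, z +20 mm from top_tray_center, 5 mm in from the rim's outer face. Here the rim is a straight upright bar 10 mm thick, 16 mm tall, about 40 mm long, at 45 degrees to the tray's sides. Opposite corner3.
- top_tray_corner2 (a point): The same point of the rim at the -x +y clipped corner: x -81, y +56, z +20 mm from top_tray_center. Opposite corner4. Small springy bumps at each corner hold the tray to the one below: 4 mm of free play, then a little over 1 N against lifting; a corner is free once it has risen 9 mm.
- top_tray_corner3 (a point): The same point of the rim at the -x -y clipped corner: x -81, y -56, z +20 mm from top_tray_center. Opposite corner1. Pulled straight up and level, the top tray tends to take the whole nest with it; raised at one corner (2 to 2.5 N), turning about the opposite corner, it comes off alone.
- top_tray_corner4 (a point): The same point of the rim at the +x -y clipped corner: x +81, y -56, z +20 mm from top_tray_center. Opposite corner2. The underside of the rim bar rests on the next tray's rim, whose faces are in line with it: fingers reaching more than 16 mm below the rim's top take hold of the next tray as well.
- nest: The other four trays, jammed fast in one another so that they move as one loose body, about 500 g, 88 mm high to the topmost rim; same outline as the top tray. Origin at the centre of the underside, on the worktop; axes as those of the top tray. While nested, the top tray's underside is 64 mm and the top of its rim 104 mm above this origin.
- board: Pink plastic cutting board, fixed, lying flat on the worktop: 240 mm along its x, 300 mm along its y, 10 mm thick. Origin at the centre of its underside.
- bowl: Empty steel mixing bowl, loose, 190 mm across, 85 mm high, beyond the work; leave it alone. Origin at the centre of its underside.
- jar: Closed amber glass jar, loose, 70 mm across, 100 mm high, at the left of the work; leave it alone. Origin at the centre of its underside.
- paddle: Flat wooden rice paddle, loose, about 225 mm long along its x and 10 mm thick, at the right of the work; leave it alone. Origin near its middle, on the worktop.

How it is judged (in metres and radians):
On the way, in this order (a step that is already met when the one before it is completed fails the run):
1. one corner of the top tray has risen at least 25 mm off the nest while the opposite corner is still down on it (within 8 mm) (((z of top_tray_corner1 in the frame of nest above 0.129 m and z of top_tray_corner3 in the frame of nest below 0.112 m) or (z of top_tray_corner2 in the frame of nest above 0.129 m and z of top_tray_corner4 in the frame of nest below 0.112 m) or (z of top_tray_corner3 in the frame of nest above 0.129 m and z of top_tray_corner1 in the frame of nest below 0.112 m) or (z of top_tray_corner4 in the frame of nest above 0.129 m and z of top_tray_corner2 in the frame of nest below 0.112 m))), for 0.1 s.
2. the top tray is lifted clear of the nest (its middle 50 mm or more above its nested height) (z of top_tray_center in the frame of nest above 0.134 m), for 0.1 s.
At the end, for the whole second after the job is handed in: The top tray is held in the fingers and carried by nothing else, at rest, level to 12 degrees and open side up, its centre within 60 mm of the middle of the board as seen from above and 80 to 200 mm above the worktop; the other four trays stand on the worktop within 40 mm of where they were (contact force between the fingers and top_tray above 1 N and height (world z) of top_tray_center between 0.08 and 0.2 m and angle between top_tray_center's own z axis and vertical below 0.21 rad and horizontal distance between top_tray_center and board below 0.06 m and linear speed of top_tray below 0.03 m/s and contact force between top_tray and nest below 0.05 N and contact force between top_tray and board below 0.05 N and contact force between top_tray and jar below 0.05 N and contact force between top_tray and bowl below 0.05 N and height (world z) of nest below 0.005 m and angle between nest's own z axis and vertical below 0.05 rad and distance of nest from where it was at the start of the episode below 0.04 m and linear speed of nest below 0.02 m/s); the arm keeps its last pose, push and grip.
It fails at once if the rest of the nest is lifted or tipped (its middle more than 12 mm off the worktop) (height (world z) of nest above 0.012 m).
It fails at once if the rest of the nest is pushed more than 50 mm (distance of nest from where it was at the start of the episode above 0.05 m).
It fails at once if the bowl, jar or paddle is moved more than 25 mm (distance of any of bowl, jar, paddle from where it was at the start of the episode above 0.025 m).
It also fails if it takes over 50 s, if anything falls off the work surface, if the arm or the gripper's body presses on something with over 40 N, if the wrist force passes 120 N, or if a joint passes its speed limit or range.

## Working session

There is one attempt and no reset: what is moved stays moved. The work goes in short steps, Python scripts to look and compute and a tool call to move; the robot and the scene stay as the last step left them, time stands still between calls to the robot, and variables do not carry over. Pictures are saved under pics/ and viewed, at most 10 in all, crops included, and the job is handed in when it is done.

Besides the shell and the picture viewer there is one more tool, called after "Emit:" as a command line: name --argument value ..., lists and objects as JSON in quotes. carry_out: Moves the arm, as the interface text tells. Its arguments: {"type":"object","properties":{"rows":{"type":"array","items":{"type":"object","properties":{"x":{"type":"number"},"y":{"type":"number"},"z":{"type":"number"},"spin":{"type":"number"}}}},"jaw":{"type":"number"},"grip_force":{"type":"number"}},"required":["rows"]}

```bash
mkdir -p pics; cat > h.py <<'E'
import numpy as np, cv2
from bench import robot
def snap(n,f):
    im=robot.snapshot(n); cv2.imwrite(f'pics/{f}.png',im[:,:,::-1]); return im
def cal(n):
    c=robot.get_calibration(n); K=np.array([[c['fx'],0,c['cx']],[0,c['fy'],c['cy']],[0,0,1.]])
    return K,np.array(c['distortion'],float),np.array(c['R'],float),np.array(c['t'],float)
def toworld(p,c): return c[2].T@(np.array(p)-c[3])
def onplane(px,z,c):
    u=cv2.undistortPoints(np.array(px,float).reshape(-1,1,2),c[0],c[1]).reshape(-1,2)
    d=np.c_[u,np.ones(len(u))]@c[2]; o=-c[2].T@c[3]
    return o+d*((z-o[2])/d[:,2])[:,None]
def proj(X,c):
    return cv2.projectPoints(np.array(X,float).reshape(-1,1,3),cv2.Rodrigues(c[2])[0],c[3],c[0],c[1])[0].reshape(-1,2)
E
python3 - <<'E'
from h import *
np.set_printoptions(precision=2,suppress=True)
s=robot.read_state(); print(s['time'],s['ee_pos'],s['tcp_rot'],s['grip_width'],s['force'])
a=snap('top','top0'); c=cal('top')
print(-c[2].T@c[3])
for n in ['top_tray_center','top_tray_corner1','nest','board','bowl','jar','paddle']:
    for d in robot.spot_in(n,'top')[:4]: print(n,round(d['p'],2),toworld(d['location'],c))
b=snap('side','side0'); 
cv2.imwrite('pics/both.png',cv2.resize(np.vstack([a,b]),None,fx=.78,fy=.78)[:,:,::-1])
E
```

```text
0.0 [239.46 522.44 193.85] [[-0.91  0.42 -0.  ]
 [ 0.42  0.91 -0.  ]
 [-0.   -0.   -1.  ]] 85.64803820791212 [ 0.3  -0.45 -0.79]
[ 416.04  -26.43 1366.57]
top_tray_center 0.62 [ 554.64 -234.4    74.  ]
top_tray_corner1 0.79 [ 559.42 -230.76   70.16]
nest 0.5 [ 515.73 -163.09   57.52]
board 0.63 [596.37 161.09  11.92]
bowl 0.65 [804.54   5.98  27.38]
jar 0.72 [583.34 469.1   98.82]
paddle 0.9 [ 607.67 -496.02    4.5 ]
```

View pics/top0.png

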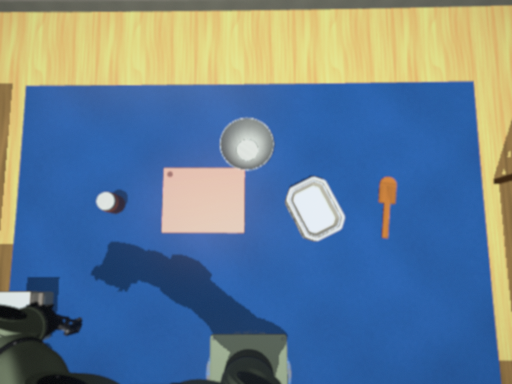

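View pics/side0.png

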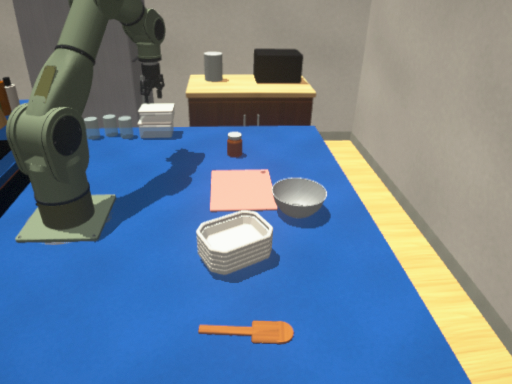

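The top view shows the nest near (315,209), its long axis about 20° off vertical; the board is at (203,200), the bowl at (246,143), the jar at (110,202) and the paddle at (388,205). The side view agrees: nest at (235,240), all five trays level. Next I fit the tray pose to the masks.

```bash
cat >> h.py <<'E'
OCT=np.array([[100,45],[70,75],[-70,75],[-100,45],[-100,-45],[-70,-75],[70,-75],[100,-45]],float)
def rot(a): return np.array([[np.cos(a),-np.sin(a)],[np.sin(a),np.cos(a)]])
def oct3(p,zs):
    xy=OCT@rot(p[2]).T+p[:2]; return np.vstack([np.c_[xy,np.full(8,z)] for z in zs])
def iou(p,mask,c,zs):
    m=np.zeros((384*4,512*4),np.uint8); h=cv2.convexHull(((proj(oct3(p,zs),c)+.5)*4).astype(np.float32))
    cv2.fillPoly(m,[np.round(h).astype(np.int32)],1)
    M=cv2.resize(mask.astype(np.uint8),(2048,1536),interpolation=cv2.INTER_NEAREST)
    return (m&M).sum()/(m|M).sum()
E
python3 - <<'E'
from h import *
from scipy.optimize import minimize
np.set_printoptions(precision=2,suppress=True)
for cam in ['top','side']:
    im=cv2.imread(f'pics/{cam}0.png')[:,:,::-1].astype(int); c=cal(cam)
    for n in ['top_tray_corner1','nest']:
        for d in robot.trace(n,cam)[:2]:
            m=d['pixels']; v=np.argwhere(m); print(cam,n,round(d['p'],2),m.sum(),v.min(0),v.max(0))
    # colour mask: bright greyish
    m=(im.min(2)>110)&(im.max(2)-im.min(2)<70)
    X=[[548,-230,50]]; ctr=proj(X,c)[0]
    n,l,st,ce=cv2.connectedComponentsWithStats(m.astype(np.uint8)); k=min(range(1,n),key=lambda i:np.hypot(*(ce[i]-ctr))+(1e3 if st[i][4]<400 else 0))
    m=l==k; m=cv2.morphologyEx(m.astype(np.uint8),cv2.MORPH_CLOSE,np.ones((7,7),np.uint8)); print('colour',m.sum(),st[k])
    np.save(f'{cam}m.npy',m)
ms={k:np.load(k+'m.npy') for k in('top','side')}; cs={k:cal(k) for k in ms}
def cost(p,ks): return -sum(iou(p,ms[k],cs[k],[0,104]) for k in ks)
for ks in (['top'],['side'],['top','side']):
  best=None
  for a in np.radians([-30,-15,0,15,30]):
    r=minimize(cost,[548,-230,a],args=(ks,),method='Nelder-Mead',options=dict(initial_simplex=[[548,-230,a],[563,-230,a],[548,-215,a],[548,-230,a+.2]],xatol=.05,fatol=1e-5))
    if best is None or r.fun<best.fun: best=r
  print(ks,best.x,best.fun)
E
```

```text
top top_tray_corner1 0.77 2416 [176 287] [239 343]
top nest 0.64 2 [232 301] [234 302]
colour 2692 [ 285  176   60   66 2692]
side top_tray_corner1 0.66 2369 [211 196] [255 272]
side nest 0.9 1222 [239 197] [272 272]
side nest 0.46 2398 [211 195] [255 272]
colour 3706 [ 196  210   77   63 3363]
['top'] [ 557.78 -230.32    0.45] -0.9732112270765295
['side'] [ 556.57 -199.22    0.39] -0.8871684761242327
['top', 'side'] [ 557.48 -229.29    0.47] -1.7945410960429824
```

```bash
cat >> h.py <<'E'
def plan(x,y,z,yaw):  # yaw: world heading of tool y, deg
    s=robot.read_state(); R=np.array(s['tcp_rot']); d=R.T@(np.array([x,y,z])-s['ee_pos'])
    y0=np.degrees(np.arctan2(R[1,1],R[0,1])); t=-((yaw-y0+90)%180-90)
    print('t',round(s['time'],2),'pos',np.round(s['ee_pos'],1),'yaw',round(y0,1),'q7',round(s['joint_positions'][6],2),'F',np.round(s['force'],1),'w',round(s['grip_width'],1),'ff',np.round(s['finger_force'],1))
    print('rows end x y z',np.round(d/500,4),'spin',round(t/90,4),'dist',round(np.linalg.norm(d)),'deg',round(t,1))
E
python3 - <<'E'
from h import *
plan(440,280,240,30)
E
```

```text
t 0.65 pos [239.6 522.7 194.2] yaw 65.4 q7 -0.08 F [-0.1  0.5 -0.3] w 85.5 ff 0.0
rows end x y z [-0.5666 -0.2742 -0.0915] spin 0.393 dist 318 deg 35.4
```

Emit:
carry_out --rows '[{"x": -0.07, "y": -0.034, "z": -0.012, "spin": 0.05}, {"x": -0.14, "y": -0.068, "z": -0.024, "spin": 0.1}, {"x": -0.21, "y": -0.102, "z": -0.036, "spin": 0.15}, {"x": -0.28, "y": -0.136, "z": -0.048, "spin": 0.2}, {"x": -0.35, "y": -0.17, "z": -0.06, "spin": 0.25}, {"x": -0.42, "y": -0.204, "z": -0.07, "spin": 0.3}, {"x": -0.49, "y": -0.238, "z": -0.08, "spin": 0.35}, {"x": -0.56, "y": -0.272, "z": -0.09, "spin": 0.39}]' --jaw -0.2

```text
time: 1.32
ee_pos: [438.3, 280.8, 239.7]
tcp_rot: [[-0.501, 0.866, 0.0], [0.866, 0.501, 0.0], [0.0, 0.0, -1.0]]
force: [1.1, 1.5, 0.4]
grip_width: 34.0
finger_force: 0.0
```

```bash
python3 - <<'E'
from h import *
plan(450,-10,240,0)
plan(450,-180,240,-19)
E
```

```text
t 1.32 pos [438.3 280.8 239.7] yaw 30.0 q7 -0.03 F [1.1 1.5 0.4] w 34.0 ff 0.0
rows end x y z [-0.5151 -0.271  -0.0006] spin 0.3338 dist 291 deg 30.0
t 1.32 pos [438.3 280.8 239.7] yaw 30.0 q7 -0.03 F [1.1 1.5 0.4] w 34.0 ff 0.0
rows end x y z [-8.094e-01 -4.412e-01 -7.000e-04] spin 0.545 dist 461 deg 49.0
```

Moves follow the rows exactly, so the next two calls can go together.

Emit:
carry_out --rows '[{"x": -0.065, "y": -0.034, "z": 0, "spin": 0.042}, {"x": -0.13, "y": -0.068, "z": 0, "spin": 0.084}, {"x": -0.195, "y": -0.102, "z": 0, "spin": 0.126}, {"x": -0.26, "y": -0.136, "z": 0, "spin": 0.168}, {"x": -0.325, "y": -0.17, "z": 0, "spin": 0.21}, {"x": -0.39, "y": -0.204, "z": 0, "spin": 0.252}, {"x": -0.455, "y": -0.238, "z": 0, "spin": 0.294}, {"x": -0.515, "y": -0.271, "z": 0, "spin": 0.334}]'

```text
time: 1.98
ee_pos: [450.1, -10.3, 239.5]
tcp_rot: [[-0.0, 1.0, 0.0], [1.0, 0.0, -0.0], [-0.0, 0.0, -1.0]]
force: [0.1, 0.1, 0.3]
grip_width: 34.3
finger_force: 0.0
```

Emit:
carry_out --rows '[{"x": 0, "y": 0, "z": 0, "spin": 0}, {"x": 0.05, "y": 0, "z": 0, "spin": 0.03}, {"x": 0.11, "y": 0, "z": 0, "spin": 0.07}, {"x": 0.17, "y": 0, "z": 0, "spin": 0.11}, {"x": 0.23, "y": 0, "z": 0, "spin": 0.15}, {"x": 0.29, "y": 0, "z": 0, "spin": 0.19}, {"x": 0.34, "y": 0, "z": 0, "spin": 0.21}, {"x": 0.34, "y": 0, "z": 0, "spin": 0.21}]'

```text
time: 2.65
ee_pos: [448.9, 166.6, 238.9]
tcp_rot: [[0.317, 0.949, -0.001], [0.949, -0.317, 0.001], [0.001, -0.001, -1.0]]
force: [-0.5, 1.7, -0.8]
grip_width: 34.5
finger_force: 0.0
```

```bash
python3 - <<'E'
from h import *
np.set_printoptions(precision=3,suppress=True)
plan(450,-180,240,-19)
s=robot.read_state(); c=cal('wrist'); o=-c[2].T@c[3]; print('cam',o,c[2][2], np.array(s['tcp_rot']).T@(o-s['ee_pos']))
E
```

```text
t 2.65 pos [448.9 166.6 238.9] yaw -18.5 q7 -0.48 F [-0.5  1.7 -0.8] w 34.5 ff 0.0
rows end x y z [-0.657  0.222 -0.003] spin 0.0059 dist 347 deg 0.5
cam [471.147 231.743 419.284] [-0.088 -0.257 -0.962] [  68.987    0.245 -180.352]
```

The sign of that last x shift was wrong, so the arm moved away from the nest. Nothing was touched; I'll correct it now.

Emit:
carry_out --rows '[{"x": -0.04, "y": 0.013, "z": 0, "spin": 0}, {"x": -0.11, "y": 0.037, "z": 0, "spin": 0}, {"x": -0.18, "y": 0.061, "z": 0, "spin": 0}, {"x": -0.25, "y": 0.085, "z": 0, "spin": 0}, {"x": -0.32, "y": 0.108, "z": 0, "spin": 0}, {"x": -0.39, "y": 0.132, "z": 0, "spin": 0}, {"x": -0.46, "y": 0.155, "z": 0, "spin": 0}, {"x": -0.53, "y": 0.179, "z": 0, "spin": 0}]'

```text
time: 3.32
ee_pos: [449.0, -120.1, 239.5]
tcp_rot: [[0.32, 0.947, 0.0], [0.947, -0.32, -0.0], [0.0, 0.0, -1.0]]
force: [0.2, 0.8, 0.3]
grip_width: 33.9
finger_force: 0.0
```

Emit:
carry_out --rows '[{"x": -0.06, "y": 0.02, "z": 0, "spin": 0}, {"x": -0.1, "y": 0.034, "z": 0, "spin": 0}, {"x": -0.127, "y": 0.043, "z": 0, "spin": 0}, {"x": -0.127, "y": 0.043, "z": 0, "spin": 0}, {"x": -0.127, "y": 0.043, "z": 0, "spin": 0}, {"x": -0.127, "y": 0.043, "z": 0, "spin": 0}, {"x": -0.127, "y": 0.043, "z": 0, "spin": 0}, {"x": -0.127, "y": 0.043, "z": 0, "spin": 0}]'

```text
time: 3.98
ee_pos: [449.6, -184.3, 239.4]
tcp_rot: [[0.319, 0.948, 0.0], [0.948, -0.319, 0.0], [0.0, -0.0, -1.0]]
force: [0.4, -1.0, -0.5]
grip_width: 33.8
finger_force: 0.0
```

```bash
python3 - <<'E'
from h import *
np.set_printoptions(precision=2,suppress=True)
plan(450,-180,240,-19)
c=cal('wrist'); im=snap('wrist','w1'); np.savez('w1.npz',K=c[0],D=c[1],R=c[2],t=c[3])
v=im.copy()
for p,col in(([557.8,-230.3,.45],(255,0,0)),):
    P=proj(oct3(p,[104]),c); cv2.polylines(v,[np.round(P).astype(np.int32)],True,col,1)
    cr=np.c_[np.array([[81,56],[-81,56],[-81,-56],[81,-56]])@rot(p[2]).T+p[:2],np.full(4,104.)]
    print(cr,proj(cr,c))
cv2.imwrite('pics/w1o.png',cv2.resize(v,(800,600))[:,:,::-1])
E
```

```text
t 3.98 pos [ 449.6 -184.3  239.4] yaw -18.6 q7 0.23 F [ 0.4 -1.  -0.5] w 33.8 ff 0.0
rows end x y z [ 0.01 -0.   -0.  ] spin 0.0043 dist 4 deg 0.4
[[ 606.38 -144.64  104.  ]
 [ 460.51 -215.11  104.  ]
 [ 509.22 -315.96  104.  ]
 [ 655.09 -245.49  104.  ]] [[387.77  92.47]
 [277.67 194.25]
 [339.49 255.96]
 [446.37 166.59]]
```

View pics/w1o.png

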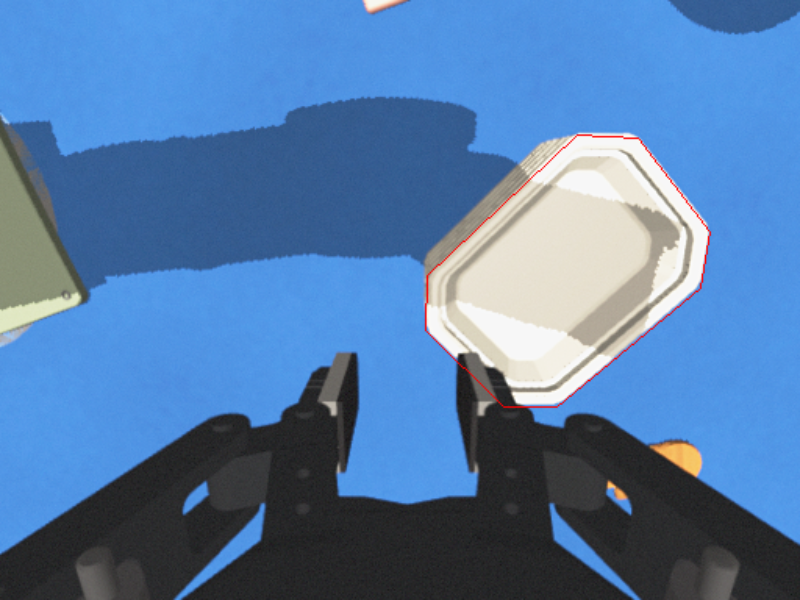

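The red outline, which is the pose I fitted from the top camera, matches the rim in the wrist view to within 1–2 mm. Corner2 is near (434,302) in the 800×600 picture, and the fingers are to its left and below it. I'll go above corner2 next.

Emit:
carry_out --rows '[{"x": -0.025, "y": 0.02, "z": 0, "spin": 0}, {"x": -0.0514, "y": 0.04, "z": 0.02, "spin": 0.006}, {"x": -0.0514, "y": 0.04, "z": 0.06, "spin": 0.006}, {"x": -0.0514, "y": 0.04, "z": 0.11, "spin": 0.006}, {"x": -0.0514, "y": 0.04, "z": 0.16, "spin": 0.006}, {"x": -0.0514, "y": 0.04, "z": 0.2, "spin": 0.006}, {"x": -0.0514, "y": 0.04, "z": 0.21, "spin": 0.006}, {"x": -0.0514, "y": 0.04, "z": 0.21, "spin": 0.006}]' --grip_force 20

```text
time: 4.7
ee_pos: [459.9, -215.5, 133.7]
tcp_rot: [[0.329, 0.944, -0.002], [0.944, -0.329, 0.001], [-0.0, -0.002, -1.0]]
force: [-0.3, 0.7, 1.1]
grip_width: 34.2
finger_force: 0.0
```

```bash
python3 - <<'E'
from h import *
np.set_printoptions(precision=2,suppress=True)
plan(460.5,-215.1,92.5,-19.2)
c=cal('wrist'); im=snap('wrist','w2')
v=im.copy(); p=[557.8,-230.3,.45]
P=proj(oct3(p,[104]),c); cv2.polylines(v,[np.round(P).astype(np.int32)],True,(255,0,0),1)
cv2.imwrite('pics/w2o.png',cv2.resize(v,(800,600))[:,:,::-1])
plan(460.5,-215.1,92.5,-19.2)
E
```

```text
t 4.7 pos [ 459.9 -215.5  133.7] yaw -19.2 q7 0.32 F [-0.3  0.7  1.1] w 34.2 ff 0.0
rows end x y z [0.   0.   0.08] spin -0.0001 dist 41 deg -0.0
t 4.75 pos [ 460.3 -215.8  134.8] yaw -19.2 q7 0.32 F [0.3 0.2 1. ] w 34.1 ff 0.0
rows end x y z [ 0.   -0.    0.08] spin -0.0002 dist 42 deg -0.0
```

View pics/w2o.png

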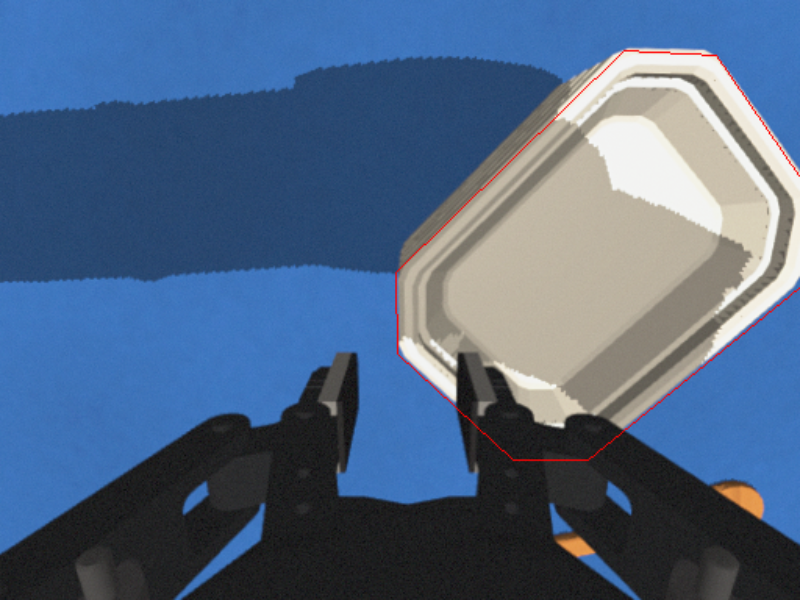

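The outline still fits to about 2 mm, and the corner bar at (398,310) runs parallel to the pads, between them in the closing direction. I'll go down slowly.

Emit:
carry_out --rows '[{"x": 0, "y": 0, "z": 0.02, "spin": 0}, {"x": 0, "y": 0, "z": 0.04, "spin": 0}, {"x": 0, "y": 0, "z": 0.055, "spin": 0}, {"x": 0, "y": 0, "z": 0.07, "spin": 0}, {"x": 0, "y": 0, "z": 0.078, "spin": 0}, {"x": 0, "y": 0, "z": 0.0835, "spin": 0}, {"x": 0, "y": 0, "z": 0.0835, "spin": 0}, {"x": 0, "y": 0, "z": 0.0835, "spin": 0}]'

```text
time: 5.42
ee_pos: [460.3, -215.9, 92.8]
tcp_rot: [[0.329, 0.944, 0.0], [0.944, -0.329, -0.0], [-0.0, 0.0, -1.0]]
force: [1.3, -0.0, -0.3]
grip_width: 34.3
finger_force: 0.0
```

```bash
python3 - <<'E'
from h import *
plan(460.5,-215.1,92.5,-19.2)
plan(460.5,-215.1,92.5,-19.2)
E
```

```text
t 5.42 pos [ 460.3 -215.9   92.8] yaw -19.2 q7 0.35 F [ 1.3 -0.  -0.3] w 34.3 ff 0.0
rows end x y z [ 0.0017 -0.0002  0.0007] spin -0.0004 dist 1 deg -0.0
t 5.42 pos [ 460.3 -215.9   92.8] yaw -19.2 q7 0.35 F [ 1.3 -0.  -0.3] w 34.3 ff 0.0
rows end x y z [ 0.0017 -0.0002  0.0007] spin -0.0004 dist 1 deg -0.0
```

No contact. Closing at 20 N.

Emit:
carry_out --rows '[{"x": 0, "y": 0, "z": 0, "spin": 0}, {"x": 0, "y": 0, "z": 0, "spin": 0}, {"x": 0, "y": 0, "z": 0, "spin": 0}, {"x": 0, "y": 0, "z": 0, "spin": 0}, {"x": 0, "y": 0, "z": 0, "spin": 0}, {"x": 0, "y": 0, "z": 0, "spin": 0}, {"x": 0, "y": 0, "z": 0, "spin": 0}, {"x": 0, "y": 0, "z": 0, "spin": 0}]' --jaw -1 --grip_force 20

```text
time: 6.08
ee_pos: [460.2, -215.8, 92.6]
tcp_rot: [[0.329, 0.944, -0.0], [0.944, -0.329, -0.0], [-0.0, -0.0, -1.0]]
force: [0.4, 0.8, 0.5]
grip_width: 0.0
finger_force: 0.0
```

```bash
python3 - <<'E'
from h import *
plan(460.5,-215.1,92.5,-19.2)
c=cal('wrist'); im=snap('wrist','w3')
v=im.copy(); p=[557.8,-230.3,.45]
P=proj(oct3(p,[104]),c); cv2.polylines(v,[np.round(P).astype(np.int32)],True,(255,0,0),1)
cv2.imwrite('pics/w3o.png',cv2.resize(v,(800,600))[:,:,::-1])
E
```

```text
t 6.08 pos [ 460.2 -215.8   92.6] yaw -19.2 q7 0.35 F [0.4 0.8 0.5] w 0.0 ff 0.0
rows end x y z [0.0016 0.0001 0.0002] spin -0.0003 dist 1 deg -0.0
```

View pics/w3o.png

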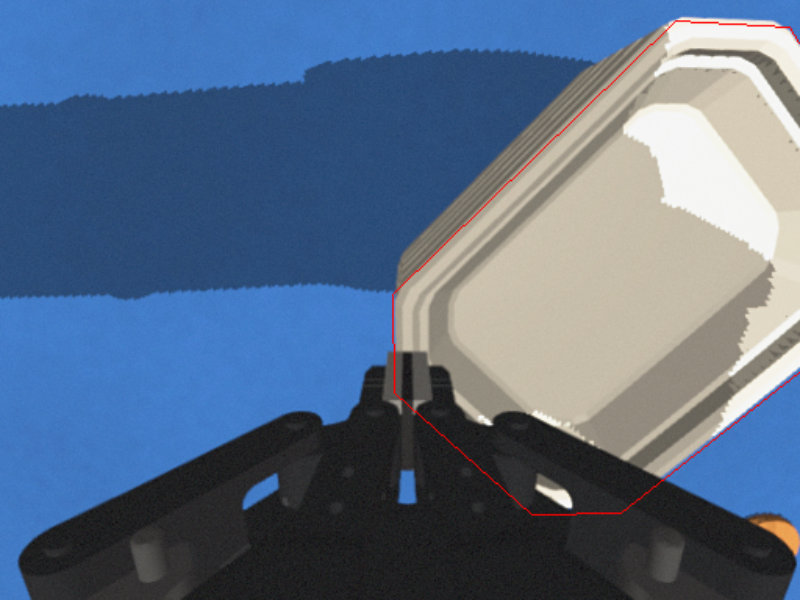

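```bash
python3 - <<'E'
from h import *
np.set_printoptions(precision=1,suppress=True)
s=robot.read_state(); R=np.array(s['tcp_rot']); e=np.array(s['ee_pos']); c=cal('wrist')
s1=800/512
for o in ([0,0,0],[11,0,0],[-11,0,0],[11,0,-19],[11,10,-19]): print(o,proj(e+R@np.array(o,float),c)*s1)
p=[557.8,-230.3,.45]; cr=np.array([-81,56])@rot(p[2]).T+p[:2]
for z in (104,88,80): print(z,proj(np.r_[cr,z],c)*s1)
print(s['grip_width'],s['joint_efforts'],s['finger_force'])
im=cv2.imread('pics/w3.png')[200:290,215:305]; cv2.imwrite('pics/w3c.png',cv2.resize(im,(600,600),interpolation=cv2.INTER_CUBIC))
E
```

```text
[0, 0, 0] [[406.5 336.4]]
[11, 0, 0] [[406.5 312.2]]
[-11, 0, 0] [[406.4 359.9]]
[11, 0, -19] [[406.4 327.3]]
[11, 10, -19] [[432.4 327.4]]
104 [[406.5 344.7]]
88 [[406.6 331. ]]
80 [[406.6 325. ]]
0.05733984115370939 [ -0.  -83.3   6.3 -14.3   0.    0.   -0. ] 0.0
```

View pics/w3c.png

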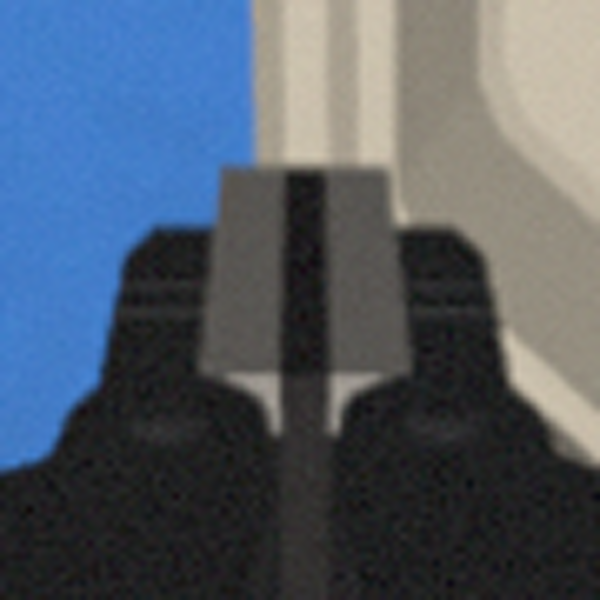

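```bash
python3 - <<'E'
from h import *
np.set_printoptions(precision=1,suppress=True)
s=robot.read_state(); R=np.array(s['tcp_rot']); e=np.array(s['ee_pos']); c=cal('wrist')
print('fx',c[0][0,0],'depth tcp',(c[2]@e+c[3])[2],'depth from 34mm',c[0][0,0]*34.2/64)
for x in (-11,0,11):
  for dz in (0,-12,-24,-36): print(x,dz,proj(e+R@np.array([x,0,dz],float),c)[0], end=' ')
  print()
c=cal('side'); im=snap('side','s1'); v=im.copy()
o=proj(e,c)[0]; print('side tcp',o, 'rim corner',proj([460.5,-215.1,104],c))
P=proj(oct3([557.8,-230.3,.45],[104]),c)
x0,y0=int(o[0])-50,int(o[1])-65
k=6; w=cv2.resize(v[y0:y0+95,x0:x0+120],None,fx=k,fy=k,interpolation=cv2.INTER_CUBIC)
cv2.polylines(w,[np.round((P-[x0,y0]+.5)*k).astype(np.int32)],True,(255,0,0),1)
cv2.circle(w,tuple(np.round((o-[x0,y0]+.5)*k).astype(int)),4,(0,255,0),1)
cv2.imwrite('pics/s1c.png',w[:,:,::-1])
E
```

```text
fx 284.52110000956753 depth tcp 192.3263199493588 depth from 34mm 152.04096281761267
-11 0 [260.1 230.3] -11 -12 [260.1 237.9] -11 -24 [260.1 246.5] -11 -36 [260.  256.3] 
0 0 [260.1 215.3] 0 -12 [260.1 222.1] 0 -24 [260.1 229.8] 0 -36 [260.  238.6] 
11 0 [260.1 199.8] 11 -12 [260.1 205.7] 11 -24 [260.1 212.4] 11 -36 [260.  220.1] 
side tcp [200. 230.] rim corner [[199.9 226.6]]
```

View pics/s1c.png

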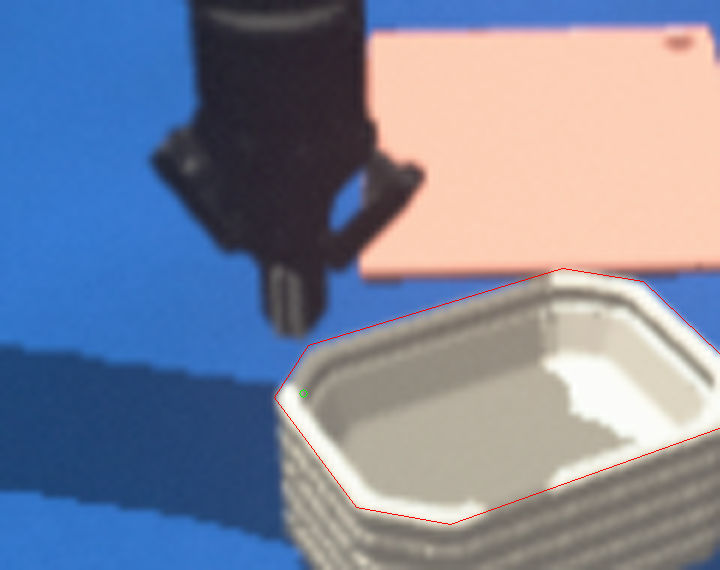

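The side view shows the shut fingertips at crop (292,335), about 10 px above the projected TCP at (303,394). So the real tips are about 3 cm higher than the reported TCP, and the fingers closed in air above the rim. I'll triangulate the actual offset.

```bash
python3 - <<'E'
from h import *
from scipy.optimize import least_squares
np.set_printoptions(precision=1,suppress=True)
s=robot.read_state(); R=np.array(s['tcp_rot']); e=np.array(s['ee_pos']); cw=cal('wrist'); cs=cal('side')
def res(q,h):
    a,b,dz=q
    return np.r_[proj(e+R@np.array([a+h,b,dz]),cw)[0]-[260.2,224.7],proj(e+R@np.array([a-h,b,dz]),cs)[0]-[198.2,220.3]]
for h in (0,6,11):
    r=least_squares(res,[0,0,-30],args=(h,)); print(h,r.x,r.fun,R@r.x)
# same for symmetrical check: what if tool exactly on axis
r=least_squares(lambda q:res([0,0,q[0]],11),[-30]); print(r.x,r.fun)
print(s['joint_positions'])
im=cv2.imread('pics/side0.png'); e0=np.array([239.579,522.678,194.268]); print(proj(e0,cs))
E
```

```text
0 [  5.4  -0.1 -29.4] [-0.4  0.1  1.9  0.2] [ 1.7  5.2 29.4]
6 [  2.3   0.  -36.1] [-0.1  0.   0.7  0.1] [ 0.8  2.2 36.1]
11 [ -0.3   0.1 -41.7] [ 0.1 -0.  -0.4 -0. ] [ 0.  -0.3 41.7]
[-42.2] [-0.2 -0.1 -0.4 -0.3]
[ 0.3  0.8  0.2  1.9 -0.3  0.5  0.3]
[[155.  111.4]]
```

The fit is consistent: the tips lie on the tool axis, about 42 mm behind the reported TCP, so they are near z≈134. I'll touch off on the rim gently with the fingers shut to get the exact height.

Emit:
carry_out --rows '[{"x": 0, "y": 0, "z": 0.01, "spin": 0}, {"x": 0, "y": 0, "z": 0.02, "spin": 0}, {"x": 0, "y": 0, "z": 0.03, "spin": 0}, {"x": 0, "y": 0, "z": 0.038, "spin": 0}, {"x": 0, "y": 0, "z": 0.042, "spin": 0}, {"x": 0, "y": 0, "z": 0.044, "spin": 0}, {"x": 0, "y": 0, "z": 0.044, "spin": 0}, {"x": 0, "y": 0, "z": 0.044, "spin": 0}]'

```text
time: 6.85
ee_pos: [460.2, -215.9, 70.6]
tcp_rot: [[0.329, 0.944, 0.0], [0.944, -0.329, -0.0], [-0.0, 0.0, -1.0]]
force: [-0.8, -0.4, -0.2]
grip_width: -0.0
finger_force: 0.0
```

Emit:
carry_out --rows '[{"x": 0, "y": 0, "z": 0.001, "spin": 0}, {"x": 0, "y": 0, "z": 0.002, "spin": 0}, {"x": 0, "y": 0, "z": 0.003, "spin": 0}, {"x": 0, "y": 0, "z": 0.004, "spin": 0}, {"x": 0, "y": 0, "z": 0.005, "spin": 0}, {"x": 0, "y": 0, "z": 0.006, "spin": 0}, {"x": 0, "y": 0, "z": 0.006, "spin": 0}, {"x": 0, "y": 0, "z": 0.006, "spin": 0}]'

```text
time: 7.52
ee_pos: [460.2, -215.8, 67.5]
tcp_rot: [[0.329, 0.944, -0.0], [0.944, -0.329, -0.0], [-0.0, -0.0, -1.0]]
force: [-0.4, -0.5, 0.9]
grip_width: -0.1
finger_force: 0.0
```

Still no contact; the commanded z is 67.5. I'll continue in small steps.

Emit:
carry_out --rows '[{"x": 0, "y": 0, "z": 0.001, "spin": 0}, {"x": 0, "y": 0, "z": 0.002, "spin": 0}, {"x": 0, "y": 0, "z": 0.003, "spin": 0}, {"x": 0, "y": 0, "z": 0.004, "spin": 0}, {"x": 0, "y": 0, "z": 0.004, "spin": 0}, {"x": 0, "y": 0, "z": 0.004, "spin": 0}, {"x": 0, "y": 0, "z": 0.004, "spin": 0}, {"x": 0, "y": 0, "z": 0.004, "spin": 0}]'

```text
time: 8.18
ee_pos: [460.3, -215.9, 66.8]
tcp_rot: [[0.329, 0.944, 0.001], [0.944, -0.329, -0.0], [0.0, 0.001, -1.0]]
force: [-6.3, 3.0, 33.4]
grip_width: -0.3
finger_force: 16.8
```

```bash
python3 - <<'E'
from h import *
s=robot.read_state(); print(s['force'],s['wrist_torque'],s['ee_pos'])
E
```

```text
[-6.25747939  3.02287355 33.37670992] [ 0.87560424  1.52601735 -0.02955412] [ 460.25022463 -215.87126526   66.79431644]
```

Contact came at reported z≈67, so the tips are 37 mm behind the reported TCP. I'll back off, open, then go down to reported z=55.5, which puts the tips about 11 mm below the rim top.

Emit:
carry_out --rows '[{"x": 0, "y": 0, "z": -0.004, "spin": 0}, {"x": 0, "y": 0, "z": -0.02, "spin": 0}, {"x": 0, "y": 0, "z": -0.04, "spin": 0}, {"x": 0, "y": 0, "z": -0.04, "spin": 0}, {"x": 0, "y": 0, "z": -0.04, "spin": 0}, {"x": 0, "y": 0, "z": -0.04, "spin": 0}, {"x": 0, "y": 0, "z": -0.04, "spin": 0}, {"x": 0, "y": 0, "z": -0.04, "spin": 0}]' --jaw -0.2

```text
time: 8.85
ee_pos: [460.1, -215.8, 85.2]
tcp_rot: [[0.329, 0.944, -0.001], [0.944, -0.329, 0.0], [-0.0, -0.001, -1.0]]
force: [0.5, -0.4, -0.7]
grip_width: 34.4
finger_force: 0.0
```

Emit:
carry_out --rows '[{"x": 0, "y": 0, "z": 0.01, "spin": 0}, {"x": 0, "y": 0, "z": 0.02, "spin": 0}, {"x": 0, "y": 0, "z": 0.03, "spin": 0}, {"x": 0, "y": 0, "z": 0.04, "spin": 0}, {"x": 0, "y": 0, "z": 0.048, "spin": 0}, {"x": 0, "y": 0, "z": 0.054, "spin": 0}, {"x": 0, "y": 0, "z": 0.06, "spin": 0}, {"x": 0, "y": 0, "z": 0.06, "spin": 0}]'

```text
time: 9.52
ee_pos: [460.0, -215.8, 55.0]
tcp_rot: [[0.329, 0.944, -0.001], [0.944, -0.329, 0.0], [-0.0, -0.001, -1.0]]
force: [-0.4, 0.1, -0.1]
grip_width: 33.8
finger_force: 0.0
```

Emit:
carry_out --rows '[{"x": 0, "y": 0, "z": 0, "spin": 0}, {"x": 0, "y": 0, "z": 0, "spin": 0}, {"x": 0, "y": 0, "z": 0, "spin": 0}, {"x": 0, "y": 0, "z": 0, "spin": 0}, {"x": 0, "y": 0, "z": 0, "spin": 0}, {"x": 0, "y": 0, "z": 0, "spin": 0}, {"x": 0, "y": 0, "z": 0, "spin": 0}, {"x": 0, "y": 0, "z": 0, "spin": 0}]' --jaw -1 --grip_force 20

```text
time: 10.18
ee_pos: [460.4, -215.9, 55.8]
tcp_rot: [[0.329, 0.944, 0.0], [0.944, -0.329, -0.0], [-0.0, 0.0, -1.0]]
force: [-0.0, 1.1, 5.4]
grip_width: 9.6
finger_force: 23.7
```

```bash
python3 - <<'E'
from h import *
s=robot.read_state(); print(s['force'],s['wrist_torque'],s['ee_pos'],s['grip_width'],s['finger_force'])
E
```

```text
[-0.04749014  1.09924787  5.40777913] [ 0.18191684  0.05801164 -0.01887121] [ 460.35197945 -215.8547832    55.78698863] 9.580954377545744 23.67931991815567
```

The rim bar is gripped at 9.6 mm. I'll raise the corner slowly, following the arc slightly inward.

Emit:
carry_out --rows '[{"x": 0, "y": 0, "z": -0.003, "spin": 0}, {"x": 0, "y": 0, "z": -0.006, "spin": 0}, {"x": 0, "y": 0.0005, "z": -0.01, "spin": 0}, {"x": 0, "y": 0.001, "z": -0.014, "spin": 0}, {"x": 0, "y": 0.0015, "z": -0.018, "spin": 0}, {"x": 0, "y": 0.002, "z": -0.022, "spin": 0}, {"x": 0, "y": 0.0025, "z": -0.026, "spin": 0}, {"x": 0, "y": 0.003, "z": -0.03, "spin": 0}]'

```text
time: 10.85
ee_pos: [461.5, -216.3, 70.7]
tcp_rot: [[0.329, 0.944, -0.0], [0.944, -0.329, 0.0], [-0.0, -0.0, -1.0]]
force: [1.8, -0.2, -4.7]
grip_width: 9.5
finger_force: 27.0
```

```bash
python3 - <<'E'
from h import *
np.set_printoptions(precision=2,suppress=True)
s=robot.read_state(); print(s['force'],s['wrist_torque'],s['ee_pos'],s['grip_width'],s['finger_force'])
c=cal('side'); im=snap('side','s2'); P=proj(oct3([557.8,-230.3,.45],[104,88]),c)
x0,y0=165,180; k=6; w=cv2.resize(im[y0:y0+100,x0:x0+125],None,fx=k,fy=k,interpolation=cv2.INTER_CUBIC)
cv2.polylines(w,[np.round((P[8:]-[x0,y0]+.5)*k).astype(np.int32)],True,(255,0,0),1)
cv2.imwrite('pics/s2c.png',w[:,:,::-1])
E
```

```text
[ 1.79 -0.24 -4.67] [ 0.05  0.23 -0.01] [ 461.54 -216.29   70.72] 9.511880431110843 27.024629877414554
```

View pics/s2c.png

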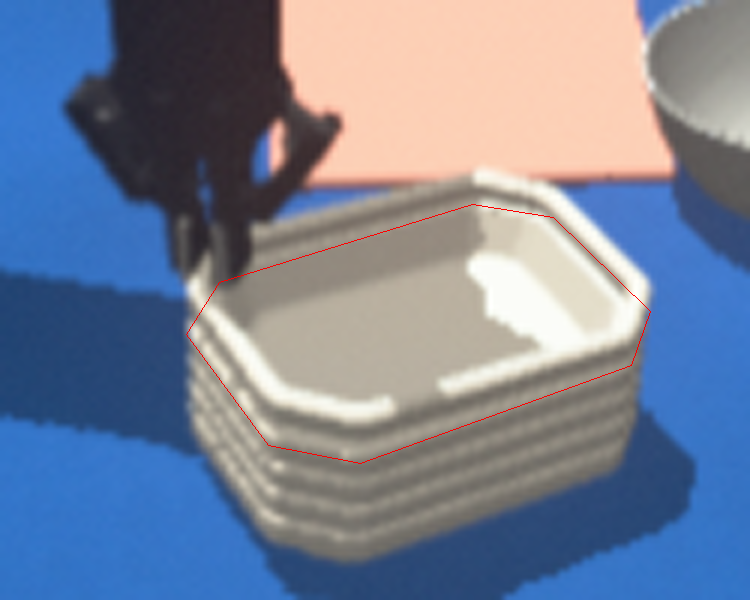

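The left corner's top is at crop (190,275), about 30 px above its nested height, while the far corner at (650,285) hasn't risen. The nest's second rim still lies on the red line, so the tray is peeling. I'll raise it further.

Emit:
carry_out --rows '[{"x": 0, "y": 0.0005, "z": -0.005, "spin": 0}, {"x": 0, "y": 0.0015, "z": -0.01, "spin": 0}, {"x": 0, "y": 0.002, "z": -0.015, "spin": 0}, {"x": 0, "y": 0.003, "z": -0.02, "spin": 0}, {"x": 0, "y": 0.0035, "z": -0.025, "spin": 0}, {"x": 0.001, "y": 0.004, "z": -0.03, "spin": 0}, {"x": 0.001, "y": 0.005, "z": -0.035, "spin": 0}, {"x": 0.001, "y": 0.005, "z": -0.035, "spin": 0}]'

```text
time: 11.57
ee_pos: [464.6, -216.8, 88.7]
tcp_rot: [[0.329, 0.944, 0.001], [0.944, -0.329, -0.001], [-0.0, 0.001, -1.0]]
force: [0.9, -0.7, -1.5]
grip_width: 9.4
finger_force: 25.0
```

```bash
python3 - <<'E'
from h import *
np.set_printoptions(precision=2,suppress=True)
s=robot.read_state(); print(s['force'],s['wrist_torque'],s['ee_pos'],s['grip_width'],s['finger_force'])
c=cal('side'); im=snap('side','s3'); P=proj(oct3([557.8,-230.3,.45],[104,88]),c)
x0,y0=165,180; k=6; w=cv2.resize(im[y0:y0+100,x0:x0+125],None,fx=k,fy=k,interpolation=cv2.INTER_CUBIC)
cv2.polylines(w,[np.round((P[8:]-[x0,y0]+.5)*k).astype(np.int32)],True,(255,0,0),1)
cv2.imwrite('pics/s3c.png',w[:,:,::-1])
E
```

```text
[ 0.92 -0.66 -1.5 ] [-0.01  0.08 -0.01] [ 464.61 -216.81   88.65] 9.395090655111996 24.98158136825623
```

View pics/s3c.png

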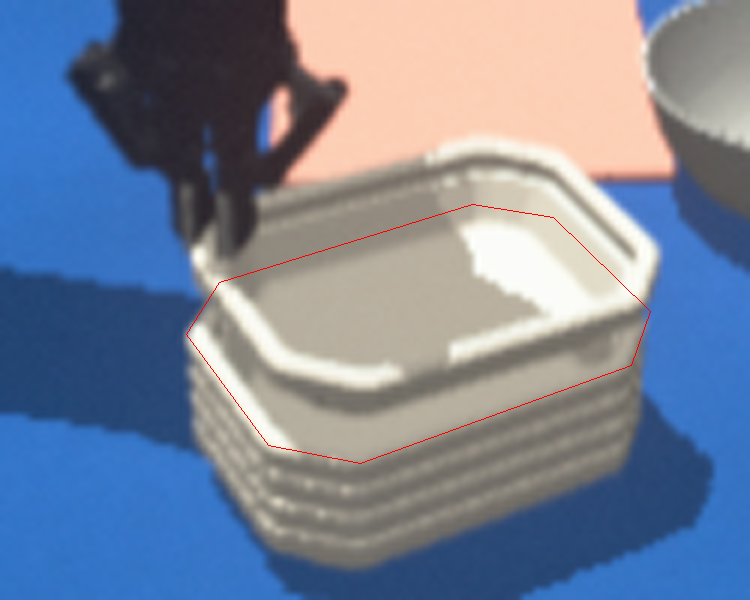

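The peel didn't hold: crop (655,240) shows the far corner about 24 mm up, so it popped free. The gripped corner is at (195,245), and the nest is unmoved on the red line. The 10 mm-deep grip was too stiff to let the tray turn. Step 2 (50 mm) hasn't been reached, so I can re-seat the tray and regrip shallowly. First a numeric check of both corner heights from the side images.

```bash
cat >> h.py <<'E'
from scipy.optimize import least_squares
def octtilt(h2,h4,p=(557.8,-230.3,.45)):
    # rim-top octagon with rises h2,h4 at corners 2,4, other diagonal at the mean
    u=np.array([81,-56])/np.hypot(81,56); L=2*np.hypot(81,56)
    z=104+h2+(h4-h2)*((OCT@u)/L+.5)
    return np.c_[OCT@rot(p[2]).T+np.array(p[:2]),z]
def rises(im,lo=212,hi=266):
    c=cal('side'); im=im.astype(int); m=(im.min(2)>85)&(im.max(2)-im.min(2)<52)
    n,l,st,ce=cv2.connectedComponentsWithStats(m[:,:].astype(np.uint8)); k=l[235,235]; 
    m=l==k; cols=np.arange(lo,hi); top=np.array([np.argmax(m[170:,q])+170 for q in cols],float)
    def up(P):
        P=np.vstack([P,P[:1]]); out=[]
        for q in cols:
            r=[P[i,1]+(q-P[i,0])/(P[i+1,0]-P[i,0])*(P[i+1,1]-P[i,1]) for i in range(8) if (P[i,0]-q)*(P[i+1,0]-q)<=0 and P[i,0]!=P[i+1,0]]
            out.append(min(r) if r else 300)
        return np.array(out)
    r=least_squares(lambda q:up(proj(octtilt(*q),c))-(top-.5),[5,5],loss='soft_l1'); return r.x,np.abs(r.fun).mean()
E
python3 - <<'E'
from h import *
for f in ('side0','s1','s2','s3'): print(f,rises(cv2.imread(f'pics/{f}.png')[:,:,::-1]))
E
```

```text
side0 (array([22.67235933, -1.60299163]), np.float64(1.9205704831235562))
s1 (array([22.35331197, -1.65605855]), np.float64(1.992571219729208))
s2 (array([13.50670418,  5.8898294 ]), np.float64(1.5913971115240895))
s3 (array([22.79637188, 28.21288657]), np.float64(0.5029157068246746))
```

```bash
python3 - <<'E'
s=open('h.py').read()
a=s.index("    c=cal('side'); im=im.astype(int); m=("); b=s.index("    def up(P)")
s=s[:a]+"""    c=cal('side'); im=im.astype(int); bg=(im[:,:,2]>im[:,:,0]+15)|(im[:,:,0]-im[:,:,2]>48); cols=np.arange(lo,hi); top=[]
    for q in cols:
        r=238
        while not bg[r,q] and r>150: r-=1
        top.append(r+1)
    top=np.array(top,float)
"""+s[b:]
open('h.py','w').write(s)
E
python3 - <<'E'
from h import *
for f in ('side0','s1','s2','s3'): print(f,rises(cv2.imread(f'pics/{f}.png')[:,:,::-1]))
E
```

```text
side0 (array([-2.14209996, -1.14872577]), np.float64(0.5813005105165522))
s1 (array([-4.37376873, -0.84427849]), np.float64(0.5952836605632267))
s2 (array([9.06764724, 1.24250279]), np.float64(0.49905466050948843))
s3 (array([23.35855669, 26.5222388 ]), np.float64(0.4320661859982717))
```

Relative to the baseline, both corners are now up by about 27 mm, level and free. I'll lower it back into the nest by the reverse path.

Emit:
carry_out --rows '[{"x": -0.001, "y": -0.008, "z": 0.008, "spin": 0}, {"x": -0.001, "y": -0.008, "z": 0.016, "spin": 0}, {"x": -0.001, "y": -0.008, "z": 0.024, "spin": 0}, {"x": -0.001, "y": -0.008, "z": 0.032, "spin": 0}, {"x": -0.001, "y": -0.008, "z": 0.04, "spin": 0}, {"x": -0.001, "y": -0.008, "z": 0.046, "spin": 0}, {"x": -0.001, "y": -0.008, "z": 0.05, "spin": 0}, {"x": -0.001, "y": -0.008, "z": 0.054, "spin": 0}]'

```text
time: 12.28
ee_pos: [460.0, -215.9, 60.8]
tcp_rot: [[0.329, 0.944, -0.0], [0.944, -0.329, -0.0], [-0.0, -0.0, -1.0]]
force: [-3.3, 0.2, 1.8]
grip_width: 9.2
finger_force: 23.9
```

Emit:
carry_out --rows '[{"x": 0, "y": 0, "z": 0.002, "spin": 0}, {"x": 0, "y": 0, "z": 0.004, "spin": 0}, {"x": 0, "y": 0, "z": 0.006, "spin": 0}, {"x": 0, "y": 0, "z": 0.008, "spin": 0}, {"x": 0, "y": 0, "z": 0.01, "spin": 0}, {"x": 0, "y": 0, "z": 0.011, "spin": 0}, {"x": 0, "y": 0, "z": 0.011, "spin": 0}, {"x": 0, "y": 0, "z": 0.011, "spin": 0}]'

```text
time: 12.95
ee_pos: [460.4, -215.9, 56.0]
tcp_rot: [[0.329, 0.944, 0.001], [0.944, -0.329, -0.0], [0.0, 0.001, -1.0]]
force: [-2.9, 0.9, 11.2]
grip_width: 9.4
finger_force: 24.1
```

```bash
python3 - <<'E'
from h import *
np.set_printoptions(precision=2,suppress=True)
s=robot.read_state(); print(s['force'],s['wrist_torque'],s['ee_pos'],s['grip_width'])
print(rises(snap('side','s4')))
E
```

```text
[-2.93  0.91 11.19] [0.19 0.46 0.02] [ 460.41 -215.86   56.03] 9.425142337906813
(array([-4.95, -2.16]), np.float64(0.5486655315282434))
```

It's seated again: both rises are at baseline and the push is 11 N. I'll open, rise 6 mm and regrip shallowly.

Emit:
carry_out --rows '[{"x": 0, "y": 0, "z": 0, "spin": 0}, {"x": 0, "y": 0, "z": 0, "spin": 0}, {"x": 0, "y": 0, "z": 0, "spin": 0}, {"x": 0, "y": 0, "z": 0, "spin": 0}, {"x": 0, "y": 0, "z": -0.006, "spin": 0}, {"x": 0, "y": 0, "z": -0.012, "spin": 0}, {"x": 0, "y": 0, "z": -0.012, "spin": 0}, {"x": 0, "y": 0, "z": -0.012, "spin": 0}]' --jaw -0.5

```text
time: 13.67
ee_pos: [460.3, -215.9, 61.8]
tcp_rot: [[0.329, 0.944, 0.0], [0.944, -0.329, -0.0], [-0.0, 0.0, -1.0]]
force: [0.5, 0.3, 0.2]
grip_width: 21.1
finger_force: 0.0
```

Emit:
carry_out --rows '[{"x": 0, "y": 0, "z": 0, "spin": 0}, {"x": 0, "y": 0, "z": 0, "spin": 0}, {"x": 0, "y": 0, "z": 0, "spin": 0}, {"x": 0, "y": 0, "z": 0, "spin": 0}, {"x": 0, "y": 0, "z": 0, "spin": 0}, {"x": 0, "y": 0, "z": 0, "spin": 0}, {"x": 0, "y": 0, "z": 0, "spin": 0}, {"x": 0, "y": 0, "z": 0, "spin": 0}]' --jaw -1 --grip_force 20

```text
time: 14.33
ee_pos: [460.3, -215.8, 61.7]
tcp_rot: [[0.329, 0.944, 0.0], [0.944, -0.329, -0.0], [-0.0, 0.0, -1.0]]
force: [-0.2, 0.2, 5.2]
grip_width: 8.9
finger_force: 21.3
```

```bash
python3 - <<'E'
from h import *
np.set_printoptions(precision=2,suppress=True)
s=robot.read_state(); print(s['force'],s['wrist_torque'],s['ee_pos'],s['grip_width'])
print(rises(snap('side','s5')))
E
```

```text
[-0.17  0.22  5.19] [ 0.17  0.15 -0.04] [ 460.26 -215.84   61.68] 8.943058067519638
(array([-4.81, -2.27]), np.float64(0.5033713948180889))
```

Emit:
carry_out --rows '[{"x": 0, "y": 0, "z": -0.003, "spin": 0}, {"x": 0, "y": 0, "z": -0.006, "spin": 0}, {"x": 0, "y": 0.0005, "z": -0.01, "spin": 0}, {"x": 0, "y": 0.001, "z": -0.014, "spin": 0}, {"x": 0, "y": 0.0015, "z": -0.018, "spin": 0}, {"x": 0, "y": 0.002, "z": -0.022, "spin": 0}, {"x": 0, "y": 0.0025, "z": -0.026, "spin": 0}, {"x": 0, "y": 0.003, "z": -0.03, "spin": 0}]'

```text
time: 15.05
ee_pos: [461.7, -216.3, 76.8]
tcp_rot: [[0.329, 0.944, 0.0], [0.944, -0.329, -0.0], [-0.0, 0.0, -1.0]]
force: [0.8, 0.5, -1.5]
grip_width: 9.2
finger_force: 20.7
```

```bash
python3 - <<'E'
from h import *
np.set_printoptions(precision=2,suppress=True)
s=robot.read_state(); print(s['force'],s['wrist_torque'],s['ee_pos'],s['grip_width'])
print(rises(snap('side','s6')))
E
```

```text
[ 0.83  0.5  -1.54] [ 0.14 -0.08  0.02] [ 461.74 -216.32   76.82] 9.17039058096754
(array([ 9.22, -0.26]), np.float64(0.4378586456233085))
```

Emit:
carry_out --rows '[{"x": 0, "y": 0.0005, "z": -0.002, "spin": 0}, {"x": 0, "y": 0.0005, "z": -0.004, "spin": 0}, {"x": 0, "y": 0.001, "z": -0.006, "spin": 0}, {"x": 0, "y": 0.001, "z": -0.008, "spin": 0}, {"x": 0, "y": 0.0015, "z": -0.01, "spin": 0}, {"x": 0, "y": 0.002, "z": -0.012, "spin": 0}, {"x": 0, "y": 0.002, "z": -0.014, "spin": 0}, {"x": 0, "y": 0.002, "z": -0.014, "spin": 0}]'

```text
time: 15.77
ee_pos: [462.6, -216.7, 83.7]
tcp_rot: [[0.329, 0.944, 0.0], [0.944, -0.329, -0.0], [-0.0, 0.0, -1.0]]
force: [0.6, 1.0, -2.0]
grip_width: 9.3
finger_force: 21.3
```

```bash
python3 - <<'E'
from h import *
np.set_printoptions(precision=2,suppress=True)
s=robot.read_state(); print(s['force'],s['wrist_torque'],s['ee_pos'],s['grip_width'])
print(rises(snap('side','s7')))
E
```

```text
[ 0.61  0.98 -2.04] [0.16 0.06 0.05] [ 462.58 -216.67   83.73] 9.259212982867105
(array([15.64, -1.14]), np.float64(0.4660024251715906))
```

The peel is holding: corner2 is up about 20 mm and corner4 is still down. Continuing.

Emit:
carry_out --rows '[{"x": 0, "y": 0.0005, "z": -0.002, "spin": 0}, {"x": 0, "y": 0.001, "z": -0.004, "spin": 0}, {"x": 0, "y": 0.0015, "z": -0.006, "spin": 0}, {"x": 0, "y": 0.002, "z": -0.008, "spin": 0}, {"x": 0, "y": 0.0025, "z": -0.01, "spin": 0}, {"x": 0, "y": 0.003, "z": -0.012, "spin": 0}, {"x": 0, "y": 0.003, "z": -0.014, "spin": 0}, {"x": 0, "y": 0.003, "z": -0.014, "spin": 0}]'

```text
time: 16.48
ee_pos: [464.1, -217.2, 90.8]
tcp_rot: [[0.329, 0.944, 0.0], [0.944, -0.329, -0.0], [-0.0, 0.0, -1.0]]
force: [-0.6, -0.0, -2.2]
grip_width: 8.9
finger_force: 22.1
```

```bash
python3 - <<'E'
from h import *
np.set_printoptions(precision=2,suppress=True)
s=robot.read_state(); print(s['force'],s['wrist_torque'],s['ee_pos'],s['grip_width'])
print(rises(snap('side','s8')))
E
```

```text
[-0.63 -0.01 -2.23] [ 0.05  0.21 -0.01] [ 464.07 -217.19   90.78] 8.907435976852948
(array([23.48,  5.54]), np.float64(0.5730559533418179))
```

```bash
python3 - <<'E'
from h import *
c=cal('side'); cr=np.array([81,-56])@rot(.45).T+[557.8,-230.3]
P=np.r_[cr+np.array([5,-5])@rot(.45).T*.7,104]; o=proj(P,c)[0]; o2=proj(P+[0,0,10],c)[0]; print(o,o2-o)
def g(f): return cv2.imread(f'pics/{f}.png',0)
x,y=np.round(o).astype(int)
T=cv2.resize(g('s5')[y-7:y+9,x-14:x+8],None,fx=8,fy=8,interpolation=cv2.INTER_CUBIC)
for f in ('side0','s1','s2','s3','s6','s7','s8'):
    S=cv2.resize(g(f)[y-20:y+14,x-18:x+12],None,fx=8,fy=8,interpolation=cv2.INTER_CUBIC)
    r=cv2.matchTemplate(S,T,cv2.TM_CCOEFF_NORMED); _,v,_,l=cv2.minMaxLoc(r)
    print(f,round(v,3),'dx',l[0]/8-4,'dy',l[1]/8-13,'mm',round((l[1]/8-13)/(o2-o)[1]*10,1))
E
```

```text
[271.32548055 231.16007923] [ 0.17304273 -2.88326631]
side0 0.997 dx 0.0 dy -0.375 mm 1.3
s1 0.997 dx 0.0 dy -0.375 mm 1.3
s2 0.995 dx 0.375 dy -0.75 mm 2.6
s3 0.994 dx 1.75 dy -6.625 mm 23.0
s6 0.993 dx 0.125 dy -0.375 mm 1.3
s7 0.987 dx 0.25 dy -0.625 mm 2.2
s8 0.99 dx 0.75 dy -1.5 mm 5.2
```

Corner4 is up only about 4 mm while corner2 is up about 28 mm, so step 1 looks met. I'll raise another 2.5 mm for margin and hold.

Emit:
carry_out --rows '[{"x": 0, "y": 0, "z": -0.001, "spin": 0}, {"x": 0, "y": 0.0005, "z": -0.002, "spin": 0}, {"x": 0, "y": 0.001, "z": -0.003, "spin": 0}, {"x": 0, "y": 0.001, "z": -0.004, "spin": 0}, {"x": 0, "y": 0.001, "z": -0.005, "spin": 0}, {"x": 0, "y": 0.001, "z": -0.005, "spin": 0}, {"x": 0, "y": 0.001, "z": -0.005, "spin": 0}, {"x": 0, "y": 0.001, "z": -0.005, "spin": 0}]'

```text
time: 17.2
ee_pos: [464.5, -217.4, 93.1]
tcp_rot: [[0.329, 0.944, 0.0], [0.944, -0.329, -0.0], [-0.0, 0.0, -1.0]]
force: [0.7, -0.4, -1.9]
grip_width: 8.8
finger_force: 22.6
```

```bash
python3 - <<'E'
from h import *
np.set_printoptions(precision=2,suppress=True)
s=robot.read_state(); print(s['force'],s['wrist_torque'],s['ee_pos'],s['grip_width'])
print(rises(snap('side','s9')))
c=cal('side')
def g(f): return cv2.imread(f'pics/{f}.png',0)
def track(X,files,ref,b=(10,7,8,9)):
    o=proj(X,c)[0]; k=proj(np.array(X)+[0,0,10.],c)[0][1]-o[1]; x,y=np.round(o).astype(int)
    T=cv2.resize(g(ref)[y-b[1]:y+b[3],x-b[0]:x+b[2]],None,fx=8,fy=8,interpolation=cv2.INTER_CUBIC)
    for f in files:
        S=cv2.resize(g(f)[y-b[1]-13:y+b[3]+5,x-b[0]-4:x+b[2]+4],None,fx=8,fy=8,interpolation=cv2.INTER_CUBIC)
        _,v,_,l=cv2.minMaxLoc(cv2.matchTemplate(S,T,cv2.TM_CCOEFF_NORMED)); print('  ',f,round(v,3),'mm',round((l[1]/8-13)/k*10,1),'dx',l[0]/8-4)
R=rot(.45); w=lambda q,z:np.r_[np.array(q)@R.T+[557.8,-230.3],z]
F=('side0','s5','s7','s8','s9')
print('c4');track(w([84.5,-59.5],104),F,'side0',(14,7,8,9))
print('c3a');track(w([-100,-45],104),F,'side0',(8,4,8,4))
print('c3b');track(w([-70,-75],104),F,'side0',(8,4,8,4))
print('nest base');track(w([-70,-70],10),F,'side0',(14,7,10,7)); print('nest right');track(w([100,-45],40),F,'side0',(10,7,8,7))
E
```

```text
[ 0.75 -0.36 -1.85] [0.07 0.09 0.04] [ 464.49 -217.35   93.08] 8.84714339435343
(array([25.75,  5.23]), np.float64(0.5628753291473501))
c4
   side0 0.999 mm -0.0 dx 0.0
   s5 0.997 mm -1.3 dx 0.0
   s7 0.988 mm 0.9 dx 0.125
   s8 0.99 mm 3.9 dx 0.75
   s9 0.988 mm 3.9 dx 0.75
c3a
   side0 0.999 mm -0.0 dx 0.0
   s5 0.86 mm -2.1 dx -0.125
   s7 0.658 mm -15.9 dx -3.375
   s8 0.746 mm -16.7 dx -0.625
   s9 0.763 mm -16.3 dx -0.75
c3b
   side0 1.0 mm -0.0 dx 0.0
   s5 0.947 mm -1.7 dx -1.0
   s7 0.947 mm 12.1 dx 0.625
   s8 0.971 mm -15.4 dx -1.125
   s9 0.971 mm -15.4 dx -1.125
nest base
   side0 0.999 mm -0.0 dx 0.0
   s5 0.994 mm -0.5 dx -0.125
   s7 0.991 mm -0.5 dx -0.75
   s8 0.993 mm -0.5 dx -0.625
   s9 0.993 mm -0.5 dx -0.625
nest right
   side0 0.999 mm -0.0 dx 0.0
   s5 0.99 mm -0.9 dx 0.375
   s7 0.974 mm 1.4 dx 0.25
   s8 0.931 mm 3.7 dx 0.625
   s9 0.926 mm 3.7 dx 0.5
```

```bash
python3 - <<'E'
from h import *
L=[cv2.resize(cv2.imread(f'pics/{f}.png')[195:282,190:284],(398,368),interpolation=cv2.INTER_CUBIC) for f in('s5','s9')]
for l in L:
    for r in range(0,368,46): cv2.line(l,(0,r),(398,r),(0,0,255),1)
cv2.imwrite('pics/cmp.png',np.hstack(L))
E
```

```text
(no output)
```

View pics/cmp.png

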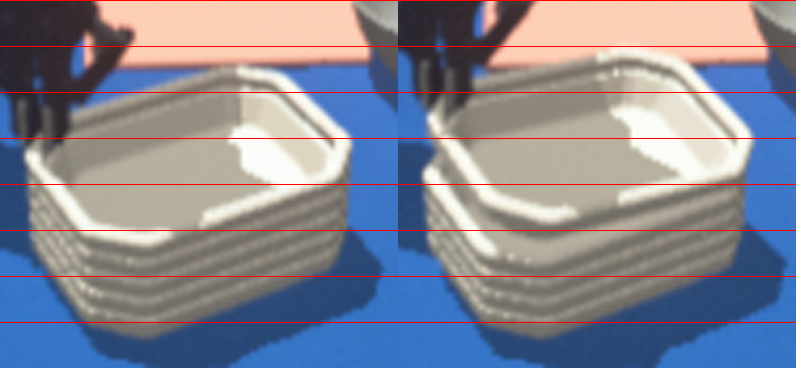

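The right half shows corner2 well up, at (435,110) against about (27,150) before. Corner4 is still seated at (750,140), and the nest's right end has risen only a few mm with it. Step 1 is met. I'll raise the grip moment gradually to free corner4.

Emit:
carry_out --rows '[{"x": 0, "y": 0, "z": 0, "spin": 0}, {"x": 0, "y": 0, "z": 0, "spin": 0}, {"x": 0, "y": 0, "z": 0, "spin": 0}, {"x": 0, "y": 0, "z": 0, "spin": 0}, {"x": 0, "y": 0, "z": 0, "spin": 0}, {"x": 0, "y": 0, "z": 0, "spin": 0}, {"x": 0, "y": 0, "z": 0, "spin": 0}, {"x": 0, "y": 0, "z": 0, "spin": 0}]' --grip_force 35

```text
time: 17.92
ee_pos: [464.4, -217.3, 93.1]
tcp_rot: [[0.329, 0.944, -0.0], [0.944, -0.329, -0.0], [-0.0, -0.0, -1.0]]
force: [1.2, 0.1, -2.1]
grip_width: 8.5
finger_force: 36.7
```

```bash
cat >> h.py <<'E'
def g(f): return cv2.imread(f'pics/{f}.png',0)
def track(q,z,f,ref='side0',b=(10,7,8,7)):
    c=cal('side'); X=np.r_[np.array(q)@rot(.45).T+[557.8,-230.3],z]
    o=proj(X,c)[0]; k=proj(X+[0,0,10.],c)[0][1]-o[1]; x,y=np.round(o).astype(int)
    T=cv2.resize(g(ref)[y-b[1]:y+b[3],x-b[0]:x+b[2]],None,fx=8,fy=8,interpolation=cv2.INTER_CUBIC)
    S=cv2.resize(g(f)[y-b[1]-16:y+b[3]+5,x-b[0]-4:x+b[2]+4],None,fx=8,fy=8,interpolation=cv2.INTER_CUBIC)
    _,v,_,l=cv2.minMaxLoc(cv2.matchTemplate(S,T,cv2.TM_CCOEFF_NORMED)); return round(v,3),round((l[1]/8-16)/k*10,1),l[0]/8-4
def report(f):
    s=robot.read_state(); print(round(s['time'],2),np.round(s['force'],1),np.round(s['wrist_torque'],2),np.round(s['ee_pos'],1),round(s['grip_width'],1))
    print('rises',rises(snap('side',f)),'c4',track([84.5,-59.5],104,f,b=(14,7,8,9)),'nestR',track([100,-45],40,f),'nestL',track([-70,-70],10,f,b=(14,7,10,7)))
E
python3 -c "
from h import *
report('s10')"
```

```text
17.92 [ 1.2  0.1 -2.1] [0.04 0.02 0.04] [ 464.4 -217.3   93.1] 8.5
rises (array([25.96969599,  4.96252583]), np.float64(0.5482829117553091)) c4 (0.988, np.float64(4.3), 0.75) nestR (0.923, np.float64(4.2), 0.875) nestL (0.993, np.float64(-0.5), -0.625)
```

Emit:
carry_out --rows '[{"x": 0, "y": 0, "z": 0, "spin": 0}, {"x": 0, "y": 0, "z": 0, "spin": 0}, {"x": 0, "y": 0, "z": 0, "spin": 0}, {"x": 0, "y": 0, "z": 0, "spin": 0}, {"x": 0, "y": 0, "z": 0, "spin": 0}, {"x": 0, "y": 0, "z": 0, "spin": 0}, {"x": 0, "y": 0, "z": 0, "spin": 0}, {"x": 0, "y": 0, "z": 0, "spin": 0}]' --grip_force 60

```text
time: 18.63
ee_pos: [464.4, -217.3, 93.1]
tcp_rot: [[0.329, 0.944, -0.0], [0.944, -0.329, -0.0], [-0.0, -0.0, -1.0]]
force: [-0.3, -0.3, -1.9]
grip_width: 7.1
finger_force: 59.7
```

```bash
python3 -c "
from h import *
report('s11')"
```

```text
18.63 [-0.3 -0.3 -1.9] [0.07 0.22 0.05] [ 464.4 -217.3   93.1] 7.1
rises (array([25.7005229 ,  5.28422312]), np.float64(0.566982204682717)) c4 (0.988, np.float64(4.3), 0.75) nestR (0.927, np.float64(3.7), 0.5) nestL (0.994, np.float64(-0.5), -0.625)
```

The grip width fell to 7.1 mm, so the pads only pinch the bar's upper edge. Step 1 is done, so I'll lower the tray back, regrip deep as in the first try (which came off cleanly without the nest), and lift.

Emit:
carry_out --rows '[{"x": 0, "y": -0.001, "z": 0.008, "spin": 0}, {"x": 0, "y": -0.002, "z": 0.016, "spin": 0}, {"x": 0, "y": -0.004, "z": 0.024, "spin": 0}, {"x": 0, "y": -0.005, "z": 0.032, "spin": 0}, {"x": 0, "y": -0.006, "z": 0.04, "spin": 0}, {"x": 0, "y": -0.007, "z": 0.048, "spin": 0}, {"x": 0, "y": -0.008, "z": 0.056, "spin": 0}, {"x": 0, "y": -0.009, "z": 0.061, "spin": 0}]' --grip_force 20

```text
time: 19.35
ee_pos: [460.5, -215.9, 62.1]
tcp_rot: [[0.329, 0.944, 0.001], [0.944, -0.329, -0.0], [-0.0, 0.001, -1.0]]
force: [-0.1, 0.4, 13.3]
grip_width: 7.4
finger_force: 61.4
```

Emit:
carry_out --rows '[{"x": 0, "y": 0, "z": 0, "spin": 0}, {"x": 0, "y": 0, "z": 0, "spin": 0}, {"x": 0, "y": 0, "z": 0, "spin": 0}, {"x": 0, "y": 0, "z": 0, "spin": 0}, {"x": 0, "y": 0, "z": 0, "spin": 0}, {"x": 0, "y": 0, "z": 0, "spin": 0}, {"x": 0, "y": 0, "z": 0, "spin": 0}, {"x": 0, "y": 0, "z": 0, "spin": 0}]' --jaw -0.4

```text
time: 20.02
ee_pos: [460.2, -215.8, 62.6]
tcp_rot: [[0.329, 0.944, 0.0], [0.944, -0.329, -0.0], [-0.0, 0.0, -1.0]]
force: [0.5, 0.5, 0.3]
grip_width: 25.6
finger_force: 0.0
```

```bash
python3 -c "
from h import *
report('s12')"
```

```text
20.02 [0.5 0.5 0.3] [ 0.02 -0.03 -0.  ] [ 460.2 -215.8   62.6] 25.6
rises (array([-4.75398503, -2.19630041]), np.float64(0.5422199705554299)) c4 (0.998, np.float64(-1.3), 0.0) nestR (0.985, np.float64(-0.9), 0.125) nestL (0.993, np.float64(-0.5), -0.625)
```

Emit:
carry_out --rows '[{"x": 0, "y": 0, "z": 0.005, "spin": 0}, {"x": 0, "y": 0, "z": 0.01, "spin": 0}, {"x": 0, "y": 0, "z": 0.014, "spin": 0}, {"x": 0, "y": 0, "z": 0.014, "spin": 0}, {"x": 0, "y": 0, "z": 0.014, "spin": 0}, {"x": 0, "y": 0, "z": 0.014, "spin": 0}, {"x": 0, "y": 0, "z": 0.014, "spin": 0}, {"x": 0, "y": 0, "z": 0.014, "spin": 0}]'

```text
time: 20.73
ee_pos: [460.2, -215.8, 55.6]
tcp_rot: [[0.329, 0.944, 0.0], [0.944, -0.329, -0.0], [-0.0, 0.0, -1.0]]
force: [0.7, 1.0, 0.4]
grip_width: 25.4
finger_force: 0.0
```

Emit:
carry_out --rows '[{"x": 0, "y": 0, "z": 0, "spin": 0}, {"x": 0, "y": 0, "z": 0, "spin": 0}, {"x": 0, "y": 0, "z": 0, "spin": 0}, {"x": 0, "y": 0, "z": 0, "spin": 0}, {"x": 0, "y": 0, "z": 0, "spin": 0}, {"x": 0, "y": 0, "z": 0, "spin": 0}, {"x": 0, "y": 0, "z": 0, "spin": 0}, {"x": 0, "y": 0, "z": 0, "spin": 0}]' --jaw -1 --grip_force 20

```text
time: 21.4
ee_pos: [460.3, -215.9, 55.7]
tcp_rot: [[0.329, 0.944, 0.0], [0.944, -0.329, -0.0], [-0.0, 0.0, -1.0]]
force: [0.1, 1.0, 6.3]
grip_width: 9.1
finger_force: 24.3
```

Emit:
carry_out --rows '[{"x": 0, "y": 0, "z": -0.003, "spin": 0}, {"x": 0, "y": 0, "z": -0.006, "spin": 0}, {"x": 0, "y": 0.0005, "z": -0.01, "spin": 0}, {"x": 0, "y": 0.001, "z": -0.014, "spin": 0}, {"x": 0, "y": 0.0015, "z": -0.018, "spin": 0}, {"x": 0, "y": 0.002, "z": -0.022, "spin": 0}, {"x": 0, "y": 0.0025, "z": -0.026, "spin": 0}, {"x": 0, "y": 0.003, "z": -0.03, "spin": 0}]'

```text
time: 22.07
ee_pos: [461.5, -216.2, 70.8]
tcp_rot: [[0.329, 0.944, -0.0], [0.944, -0.329, 0.0], [0.0, -0.0, -1.0]]
force: [-1.0, 0.6, -1.9]
grip_width: 9.0
finger_force: 26.4
```

Emit:
carry_out --rows '[{"x": 0, "y": 0.0005, "z": -0.005, "spin": 0}, {"x": 0, "y": 0.0015, "z": -0.01, "spin": 0}, {"x": 0, "y": 0.002, "z": -0.015, "spin": 0}, {"x": 0, "y": 0.003, "z": -0.02, "spin": 0}, {"x": 0, "y": 0.0035, "z": -0.025, "spin": 0}, {"x": 0.001, "y": 0.004, "z": -0.03, "spin": 0}, {"x": 0.001, "y": 0.005, "z": -0.035, "spin": 0}, {"x": 0.001, "y": 0.005, "z": -0.035, "spin": 0}]'

```text
time: 22.73
ee_pos: [464.5, -216.8, 88.6]
tcp_rot: [[0.329, 0.944, 0.001], [0.944, -0.329, -0.0], [-0.0, 0.001, -1.0]]
force: [0.5, -0.3, -1.1]
grip_width: 9.3
finger_force: 24.0
```

```bash
python3 -c "
from h import *
report('s13')"
```

```text
22.73 [ 0.5 -0.3 -1.1] [ 0.02  0.11 -0.02] [ 464.5 -216.8   88.6] 9.3
rises (array([22.56404519, 31.35157983]), np.float64(0.5079311232762023)) c4 (0.994, np.float64(25.6), 1.75) nestR (0.841, np.float64(31.2), 3.25) nestL (0.993, np.float64(-0.5), -0.25)
```

The tray is off alone: corner4 is up 25.6 mm and the load is about 1.1 N, just the tray's weight. I'll firm the grip and lift clear.

Emit:
carry_out --rows '[{"x": 0, "y": 0, "z": 0, "spin": 0}, {"x": 0, "y": 0, "z": 0, "spin": 0}, {"x": 0, "y": 0, "z": 0, "spin": 0}, {"x": 0, "y": 0, "z": -0.008, "spin": 0}, {"x": 0, "y": 0, "z": -0.018, "spin": 0}, {"x": 0, "y": 0, "z": -0.03, "spin": 0}, {"x": 0, "y": 0, "z": -0.042, "spin": 0}, {"x": 0, "y": 0, "z": -0.05, "spin": 0}]' --grip_force 60

```text
time: 23.45
ee_pos: [464.4, -216.8, 114.1]
tcp_rot: [[0.329, 0.944, 0.001], [0.944, -0.329, -0.0], [-0.0, 0.001, -1.0]]
force: [-0.7, 1.1, -0.5]
grip_width: 7.8
finger_force: 63.4
```

```bash
python3 - <<'E'
from h import *
report('s14')
im=robot.snapshot('top'); c=cal('top')
for n in('top_tray_center','nest'):
    for d in robot.trace(n,'side')[:2]:
        v=np.argwhere(d['pixels']); print(n,round(d['p'],2),v.min(0),v.max(0),len(v))
E
```

```text
23.45 [-0.7  1.1 -0.5] [ 0.05  0.13 -0.04] [ 464.4 -216.8  114.1] 7.8
rises (array([48.51700876, 57.16236712]), np.float64(0.3068974902488851)) c4 (0.979, np.float64(51.6), 2.125) nestR (0.855, np.float64(59.7), 3.375) nestL (0.994, np.float64(-0.5), -0.25)
top_tray_center 0.71 [195 196] [241 274] 2523
nest 0.78 [228 196] [275 272] 2414
```

Emit:
carry_out --rows '[{"x": 0, "y": 0, "z": -0.02, "spin": 0}, {"x": 0, "y": 0, "z": -0.045, "spin": 0}, {"x": 0.01, "y": -0.0025, "z": -0.065, "spin": 0}, {"x": 0.04, "y": -0.01, "z": -0.08, "spin": 0}, {"x": 0.08, "y": -0.02, "z": -0.08, "spin": 0}, {"x": 0.13, "y": -0.033, "z": -0.08, "spin": 0}, {"x": 0.18, "y": -0.046, "z": -0.08, "spin": 0}, {"x": 0.23, "y": -0.058, "z": -0.08, "spin": 0}]'

```text
time: 24.32
ee_pos: [474.5, -96.9, 153.1]
tcp_rot: [[0.329, 0.944, -0.0], [0.944, -0.329, 0.0], [0.0, -0.0, -1.0]]
force: [0.6, -0.1, -1.9]
grip_width: 7.8
finger_force: 63.4
```

Emit:
carry_out --rows '[{"x": 0.05, "y": -0.013, "z": 0, "spin": 0}, {"x": 0.1, "y": -0.026, "z": 0, "spin": 0}, {"x": 0.15, "y": -0.039, "z": 0, "spin": 0}, {"x": 0.2, "y": -0.051, "z": 0, "spin": 0}, {"x": 0.25, "y": -0.063, "z": 0, "spin": 0}, {"x": 0.3, "y": -0.076, "z": 0, "spin": 0}, {"x": 0.35, "y": -0.089, "z": 0, "spin": 0}, {"x": 0.39, "y": -0.1, "z": 0, "spin": 0}]'

```text
time: 24.98
ee_pos: [491.3, 104.6, 153.0]
tcp_rot: [[0.328, 0.945, -0.0], [0.945, -0.328, 0.001], [0.0, -0.0, -1.0]]
force: [0.5, 0.2, -1.0]
grip_width: 7.8
finger_force: 63.4
```

Emit:
carry_out --rows '[{"x": 0.04, "y": -0.01, "z": 0, "spin": 0}, {"x": 0.075, "y": -0.018, "z": 0, "spin": 0}, {"x": 0.105, "y": -0.026, "z": 0, "spin": 0}, {"x": 0.13, "y": -0.032, "z": 0, "spin": 0}, {"x": 0.14, "y": -0.035, "z": 0, "spin": 0}, {"x": 0.144, "y": -0.035, "z": 0, "spin": 0}, {"x": 0.144, "y": -0.035, "z": 0, "spin": 0}, {"x": 0.144, "y": -0.035, "z": 0, "spin": 0}]'

```text
time: 25.65
ee_pos: [498.9, 174.9, 153.1]
tcp_rot: [[0.33, 0.944, 0.0], [0.944, -0.33, -0.0], [-0.0, 0.0, -1.0]]
force: [0.1, 0.8, -0.6]
grip_width: 8.1
finger_force: 63.4
```

```bash
python3 - <<'E'
from h import *
np.set_printoptions(precision=2,suppress=True)
plan(499,176,95,-19.2)
for cam in('top','side'):
    snap(cam,'f_'+cam); c=cal(cam)
    for n in('top_tray_center','nest','board'):
        for d in robot.trace(n,cam)[:1]: 
            v=np.argwhere(d['pixels']); print(cam,n,round(d['p'],2),v.min(0),v.max(0),len(v),v.mean(0))
        for d in robot.spot_in(n,cam)[:2]: print('   spot',round(d['p'],2),toworld(d['location'],c))
E
```

```text
t 25.65 pos [498.9 174.9 153.1] yaw -19.3 q7 -0.37 F [ 0.1  0.8 -0.6] w 8.1 ff 63.4
rows end x y z [ 0.   -0.    0.12] spin -0.0009 dist 58 deg -0.1
top top_tray_center 0.58 [160 166] [226 226] 2163 [189.17 198.75]
   spot 0.83 [612.07 145.55 165.53]
   spot 0.17 [804.83   4.06  28.91]
top nest 0.94 [178 286] [240 343] 2461 [209.01 314.03]
   spot 0.77 [ 553.2  -234.29   53.32]
top board 0.68 [167 163] [232 244] 1892 [200.26 224.06]
   spot 0.89 [599.5   66.49  10.6 ]
side top_tray_center 0.79 [133 211] [161 270] 1217 [146.75 240.75]
   spot 0.92 [595.97 188.44 179.51]
side nest 0.71 [214 195] [274 272] 3401 [243.81 233.28]
   spot 0.67 [ 553.64 -234.92   55.38]
side board 0.72 [170 210] [212 277] 2591 [191.33 241.3 ]
```

The tray is over the board, and the nest is unmoved at (553,-234). I'll lower to about 10 cm above the board.

Emit:
carry_out --rows '[{"x": 0, "y": 0, "z": 0.01, "spin": 0}, {"x": 0, "y": 0, "z": 0.03, "spin": 0}, {"x": 0, "y": 0, "z": 0.055, "spin": 0}, {"x": 0, "y": 0, "z": 0.08, "spin": 0}, {"x": 0, "y": 0, "z": 0.1, "spin": 0}, {"x": 0, "y": 0, "z": 0.112, "spin": 0}, {"x": 0, "y": 0, "z": 0.118, "spin": 0}, {"x": 0, "y": 0, "z": 0.12, "spin": 0}]'

```text
time: 27.02
ee_pos: [498.8, 175.7, 92.7]
tcp_rot: [[0.329, 0.944, -0.0], [0.944, -0.329, -0.0], [-0.0, -0.0, -1.0]]
force: [-0.5, 0.7, -1.1]
grip_width: 8.0
finger_force: 63.4
```

Emit:
carry_out --rows '[{"x": 0, "y": 0, "z": 0, "spin": 0}, {"x": 0, "y": 0, "z": 0, "spin": 0}, {"x": 0, "y": 0, "z": 0, "spin": 0}, {"x": 0, "y": 0, "z": 0, "spin": 0}, {"x": 0, "y": 0, "z": 0, "spin": 0}, {"x": 0, "y": 0, "z": 0, "spin": 0}, {"x": 0, "y": 0, "z": 0, "spin": 0}, {"x": 0, "y": 0, "z": 0, "spin": 0}]'

```text
time: 27.68
ee_pos: [498.8, 175.8, 93.1]
tcp_rot: [[0.329, 0.944, 0.0], [0.944, -0.329, -0.0], [-0.0, 0.0, -1.0]]
force: [-0.1, 0.4, -0.9]
grip_width: 7.9
finger_force: 63.4
```

```bash
python3 - <<'E'
from h import *
np.set_printoptions(precision=2,suppress=True)
plan(499,176,95,-19.2)
c=cal('side'); snap('side','f2'); m=robot.trace('top_tray_center','side')[0]['pixels']
# right part of upper silhouette -> tray rim pose: translation by TCP, free c2/c4 heights
v=np.argwhere(m); print(v.min(0),v.max(0))
for h2,h4 in((40,40),(40,30),(40,20),(40,0)):
    P=proj(octtilt(h2,h4,(596,160,.45)),c); print(h2,h4,P.min(0),P.max(0))
for d in robot.spot_in('top_tray_center','side')[:1]: print(toworld(d['location'],c))
c=cal('wrist'); robot.snapshot('wrist'); P=proj(octtilt(38,38,(596,160,.45)),c); mw=robot.trace('top_tray_center','wrist')[0]['pixels']; v=np.argwhere(mw); print('wrist',v.min(0)[::-1],v.max(0)[::-1])
for h2,h4 in((38,38),(38,20),(38,0)):
    P=proj(octtilt(h2,h4,(596,160,.45)),c); print(h2,h4,P.min(0),P.max(0))
E
```

```text
t 27.68 pos [498.8 175.8  93.1] yaw -19.2 q7 -0.32 F [-0.1  0.4 -0.9] w 7.9 ff 63.4
rows end x y z [ 0.  0. -0.] spin -0.0003 dist 2 deg -0.0
[148 211] [176 270]
40 40 [210.4  144.75] [270.   168.15]
40 30 [210.4 146.1] [269.88 169.25]
40 20 [210.39 147.45] [269.75 170.34]
40 0 [210.38 150.13] [269.5  172.51]
[594.01 188.61 118.28]
wrist [251   0] [511 325]
38 38 [248.63 -10.62] [646.1  375.07]
38 20 [248.62  -2.09] [608.95 369.73]
38 0 [248.6    6.16] [573.89 364.03]
```

```bash
python3 - <<'E'
from h import *
np.set_printoptions(precision=2,suppress=True)
c=cal('side'); im=snap('side','f3'); m=robot.trace('top_tray_center','side')[0]['pixels']
cols=np.arange(236,269); top=np.array([np.argmax(m[:,q]) for q in cols],float)
def up(P):
    P=np.vstack([P,P[:1]]); out=[]
    for q in cols:
        r=[P[i,1]+(q-P[i,0])/(P[i+1,0]-P[i,0])*(P[i+1,1]-P[i,1]) for i in range(8) if (P[i,0]-q)*(P[i+1,0]-q)<=0 and P[i,0]!=P[i+1,0]]
        out.append(min(r) if r else 200)
    return np.array(out)
for h2 in (33,37,41):
    r=least_squares(lambda q:up(proj(octtilt(h2,q[0],(596,160.5,.45)),c))-(top-.5),[30],loss='soft_l1'); print(h2,r.x,np.abs(r.fun).mean(),'tilt deg',np.degrees(np.arcsin((h2-r.x)/197)))
print(top[::4])
for n in('nest',): print(toworld(robot.spot_in(n,'side')[0]['location'],c))
E
```

```text
33 [28.09] 0.4965676927676158 tilt deg [1.43]
37 [26.75] 0.383690469180724 tilt deg [2.98]
41 [25.47] 0.3610632354691909 tilt deg [4.52]
[150. 149. 147. 147. 148. 149. 151. 154. 158.]
[ 555.2  -236.45   56.22]
```

The tray is level to about 3°, centred over the board at z≈116 mm, and the nest is in place. Handing in.

```bash
python3 -c "
from bench import robot
print(robot.sign_off())"
```

```text
the job is handed in; nothing more can be done
None
```

The top tray was peeled off corner-first on a second try, after the first grip popped it free level and I re-seated it; I handed the job in with it still gripped, level to about 3° and roughly 10 cm above the middle of the board, with the other four trays in place by my camera measurements (no verdict was returned).

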